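# Pour the dowels into the grooved rack

## Robot

A 6-joint arm with a two-finger parallel gripper is mounted at the origin on the work surface. World frame = base frame: x ahead of the robot, y to its left, z up, the work surface at z = 0. Lengths are in m, angles in rad, forces in N, time in s.
With the tool pointing down it reaches from about 0.3 to 1 m from the base axis. Payload 5.1 kg.
Tool frame: the origin (TCP) lies at the very end of the fingers, on their centre line; the grasp point (between the pads) lies 19 mm behind it (arm.pinch_z is the distance from the TCP to the grasp point, in m); z points along the fingers, y is the line along which they close (so a half turn about z gives the same grasp; the last joint's range is limited). The gripper opens to 95 mm and grips with 3 to 60 N. Pads are 20 mm wide; open, the fingers measure 119 mm over their backs; the gripper's body (75 mm by 180 mm) begins 59 mm behind the grasp point.
Start: joints at [-1.249, 0.124, 1.65, -0, 1.367, -0.083], TCP at [0.256, -0.597, 0.215] pointing down, gripper open.
Joint ranges: [-2.61, 2.61], [-1.02, 2.33], [0.03, 2.71], [-1.35, 4.49], [0.32, 2.68], [-2.91, 2.91]. Speed limits (rad/s): [2.57, 2.57, 3.14, 3.14, 3.14, 3.14].

## Interface

Orientations are given as a unit quaternion [x, y, z, w].
In Python, from rig import arm, cams gives the robot as it stands. The module is installed in compiled form; this text tells all that it offers.
- The arm moves only by the tool jog_arm, never from a script. Its argument "motion" is a list of rows, each a list of 3 entries, a list of its own where there are three numbers: the closure in counts, from 0 (fully open) to 255 (shut), then the shift along the tool's x, y, z in mm, then the turn about the tool's z in rad. A call has 1 to 20 rows; each row is the pose to reach, as a shift and turn from the pose commanded when the call began, along the tool's axes at that moment; what a row does not reach only later rows make up. A row lasts 1/10 s, in which the tool goes at most 50 mm and 8.59 degrees, less where a joint would pass 70% of its speed; a pose out of reach is approached as far as the arm can. A call with a gripper value outside its range is refused whole. The fingers move at their own pace and stop on an object; "squeeze" is the grip in N (left out, the last holds). Time passes only in rows, so rows that repeat a pose let the fingers close. It gives the time, the measured TCP pose, the force, the opening and the grip force at its end, in the units of the state.
- arm.read_state(): the state, without advancing time (a new reading comes with each control period).
- cams.read_camera(name): name is "scene" or "side" or "wrist"; returns (picture, depth): 480x640x3 uint8, red, green, blue; 480x640 float32, m along the optical axis (not along the pixel's ray), 0 where there is no reading.
- cams.calibration(name): a dict with "camera_matrix" (3x3 intrinsics, pixels), "rvec" (rotation vector, rad) and "tvec" (3), from world to camera coordinates, as OpenCV has them; the wrist camera has in their place "mount" (4x4, takes a point from camera to tool coordinates, whose origin is the TCP and whose axes are the flange's). Camera axes: x right, y down, z forward; pixel columns grow to the right and rows downward; lengths in m; the calibration is good to about 2 mm. A picture is of the moment at which its call begins: read the wrist's pose just before it. calibration takes no time and is no camera call.
- arm.job_done(): hands the job in; it is judged then, once.
The state is a dict: "t": time; "joint_positions": joint angles; "qd": joint speeds; "tau": joint torques, N m; "tool_pos": TCP position; "ee_rot": TCP orientation; "force": force on the tool from outside, world axes, zero at the start; "ft_torque": the same for the moment, N m; "gripper_width": finger opening in m; "finger_force": force on a finger pad.
Only numpy, scipy, OpenCV 4.12 (cv2) and the standard library are available. Lean on these libraries where they do the work, as an engineer would, in place of code of your own. Each camera call takes 0.05 s, during which the arm holds its last target. There are 200 camera calls.

## Task

Take the tray of maple dowels (its tall back board is the grip), hold its open front lip close over the upper end of the sloping grooved rack and tip it, so that the dowels roll gently down the rack and all four come to rest in the grooves, one to a groove. Then stand the empty tray back on the bench and let go of it. Do not drop or throw the dowels, and leave the glue bottle, sanding block and screwdriver alone.

Things in the scene. Friction and masses are not known exactly. Their poses are not given: they have to be found in the camera images.
- tray_grip (a point): Centre of the grip of the loose tray: the raised middle (ear) of its back board, 78 mm above the bench while it stands. An upright plate 14 mm thick (tray x), 70 mm wide (tray y), from 50 to 100 mm above the bench. Pinch it from above, a finger on its front and one on its back face; there is free room down to 42 mm over the dowels. Axes as the tray's.
- tray_lip (a point): Middle of the upper edge of the tray's open front lip: 110 mm ahead (tray x) of the grip point and 55.4 mm lower; 22.6 mm above the bench while the tray stands. It has no rim, the 5 mm thick floor just ends there. Axes as the tray's.
- tray: Plywood tray, 132 mm wide, 117 long, about 0.2 kg; sides 24 mm high, 122 mm apart. Origin on the bench 55 mm ahead of its back board's middle. x: level, from back board to open front, the way the dowels pour; y along the dowels; z up. The floor rises 7 degrees (0.122 rad) towards the lip, so dowels stay back until the tray is tipped lip-down by more. A foot batten is under the floor at x = 11 to 25 mm.
- rack_bed: Bed of the wooden rack (fixed). Origin: middle of its upper edge, in the plane of its top, 100 mm above the bench. x runs down the bed, 17 degrees (0.297 rad) below level; y across it, along the grooves; z square to it. x = 0 to 60 mm is a plain apron without cheeks; cheeks rise 12 mm at y = +-74 mm from x = 65 mm on. A seated dowel's centre is at z = -9 mm, one lying on the bed at +9.
- groove1 (a point): Middle of the first of six grooves, nearest the apron, in the plane of the bed's top, at x = 71 mm of the bed. Pitch 30 mm; each 22 mm wide, 18 mm deep; lands 8 mm wide between, cut by a finger channel 36 mm wide down the middle. A filled groove is flush: later dowels roll over it into the next; one that hangs up there goes on at a light nudge. Axes as the bed's.
- groove6 (a point): Middle of the last groove, in the plane of the bed's top, at x = 221 mm of the bed. Its lower wall is the stop, which rises 22 mm above the bed. Axes as the bed's.
- dowel1: Plain round maple dowel, 18 mm diameter, 110 mm long, about 22 g, smooth, rolling freely; origin at its centre, its y along its length. The four lie side by side across the tray's floor, parallel to the back board; this one starts against the back board.
- dowel2: Dowel like dowel1, starts next to it, second from the back board.
- dowel3: Dowel like dowel1, starts third from the back board.
- dowel4: Dowel like dowel1, starts fourth from the back board, nearest the lip.
- glue: White glue bottle, 60 mm diameter, 150 mm high, standing; origin at the middle of its underside. Leave alone.
- sanding_block: Cork sanding block, 110 x 60 x 35 mm; origin at the middle of its underside. Leave alone.
- screwdriver: Screwdriver lying on the bench; origin below its middle. Leave alone.
Mind the look-alikes: they are no part of the job. Leave any green look-alike of the dowel2 alone. Leave any green look-alike of the dowel4 alone.

How it is judged:
On the way:
1. the tray is tipped forward with its lip close over the rack's upper end (angle between tray_lip's own z axis and vertical above 0.13 rad and x of tray_lip in the frame of rack_bed between -0.04 and 0.09 m and y of tray_lip in the frame of rack_bed between -0.06 and 0.06 m and z of tray_lip in the frame of rack_bed between -0.01 and 0.06 m), for 0.1 s.
At the end, for the whole second after the job is handed in: Each of the four dowels lies at rest down in a groove of the rack (its centre at least 4 mm below the top of the bed, parallel to the groove within 0.12 rad), and the tray stands level (within 0.08 rad) on the bench, its grip 70 to 86 mm above it (z of dowel1 in the frame of rack_bed between -0.014 and -0.004 m and x of dowel1 in the frame of rack_bed between 0.06 and 0.232 m and y of dowel1 in the frame of rack_bed between -0.03 and 0.03 m and angle between the y axis of each of dowel1, dowel2, dowel3, dowel4 and the y axis of rack_bed, either way round below 0.12 rad and linear speed of each of dowel1, dowel2, dowel3, dowel4 below 0.02 m/s and z of dowel2 in the frame of rack_bed between -0.014 and -0.004 m and x of dowel2 in the frame of rack_bed between 0.06 and 0.232 m and y of dowel2 in the frame of rack_bed between -0.03 and 0.03 m and z of dowel3 in the frame of rack_bed between -0.014 and -0.004 m and x of dowel3 in the frame of rack_bed between 0.06 and 0.232 m and y of dowel3 in the frame of rack_bed between -0.03 and 0.03 m and z of dowel4 in the frame of rack_bed between -0.014 and -0.004 m and x of dowel4 in the frame of rack_bed between 0.06 and 0.232 m and y of dowel4 in the frame of rack_bed between -0.03 and 0.03 m and angle between tray_grip's own z axis and vertical below 0.08 rad and height (world z) of tray_grip between 0.07 and 0.086 m); the robot touches nothing.
It fails at once if a dowel is dropped or thrown (faster than 1.3 m/s) (linear speed of any of dowel1, dowel2, dowel3, dowel4 above 1.3 m/s).
It fails at once if the glue bottle, sanding block or screwdriver is moved by more than 30 mm (distance of any of glue, sanding_block, screwdriver from where it was at the start of the episode above 0.03 m).
It also fails if it takes over 70 s, if anything falls off the work surface, if the arm or the gripper's body presses on something with over 40 N, if the wrist force passes 120 N, or if a joint passes its speed limit or range.

## Working session

There is one attempt and no reset: what is moved stays moved. The work goes in short steps, Python scripts to look and compute and a tool call to move; the robot and the scene stay as the last step left them, time stands still between calls to the robot, and variables do not carry over. Pictures are saved under pics/ and viewed, at most 10 in all, crops included, and the job is handed in when it is done.

Besides the shell and the picture viewer there is one more tool, called after ">>>" by a JSON object that holds its "fn" and its "kwargs", one argument or row to a line. jog_arm: Moves the arm, as the interface text tells. Its arguments: {"type":"object","properties":{"motion":{"type":"array","items":{"type":"array"}},"squeeze":{"type":"number"}},"required":["motion"]}

```bash
mkdir -p pics
python3 - <<'E'
from rig import arm,cams
import cv2,numpy as np
for n in("scene","side"):
    p,d=cams.read_camera(n); cv2.imwrite(f"pics/{n}0.png",p[...,::-1]); np.savez(f"{n}0.npz",p=p,d=d)
    c=cams.calibration(n); R=cv2.Rodrigues(np.array(c["rvec"]))[0]
    print(n,np.round(-R.T@np.ravel(c["tvec"]),3), np.round(R[2],2))
s=arm.read_state();print(s["ee_rot"],s["t"],arm.pinch_z)
E
```

```text
scene [1.149 0.013 0.923] [-0.58 -0.04 -0.81]
side [ 0.28  -0.842  0.767] [ 0.25  0.74 -0.63]
[ 9.79583574e-01  2.01035142e-01 -1.03491300e-04 -9.39057860e-04] 0.1 0.0188
```

View pics/scene0.png

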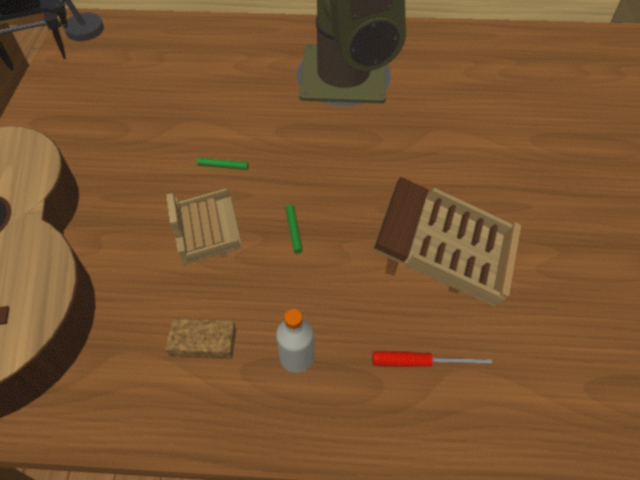

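View pics/side0.png

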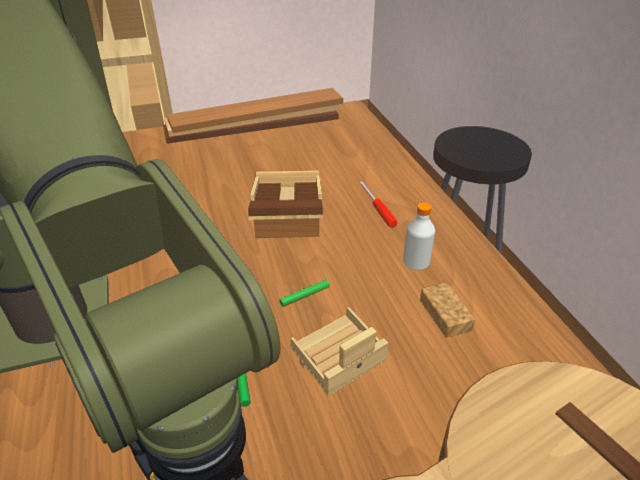

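```bash
cat > h.py <<'E'
import numpy as np,cv2
from rig import cams
def cal(n):
    c=cams.calibration(n); return np.array(c["camera_matrix"]),cv2.Rodrigues(np.array(c["rvec"]))[0],np.ravel(c["tvec"])
def cloud(n,d):
    K,R,t=cal(n); v,u=np.mgrid[:480,:640]
    P=np.stack([(u-K[0,2])/K[0,0]*d,(v-K[1,2])/K[1,1]*d,d],-1)
    return (P-t)@R
def proj(n,X):
    K,R,t=cal(n); q=(np.atleast_2d(X)@R.T+t)@K.T; return q[:,:2]/q[:,2:]
E
python3 - <<'E'
from h import *
for n,bt,br in(("scene",(150,170,260,275),(365,165,530,315)),("side",(280,300,400,395),(240,160,330,245))):
    z=np.load(n+"0.npz");p=z["p"];W=cloud(n,z["d"])
    print(n,"bench z",np.round(np.median(W[300:310,270:280,2]),4))
    m=np.zeros((480,640),bool);m[bt[1]:bt[3],bt[0]:bt[2]]=1
    for lo,hi in((.055,.12),(.092,.108),(.012,.05)):
        q=W[m&(W[...,2]>lo)&(W[...,2]<hi)]
        if len(q)<5: print(n,lo,len(q));continue
        r=cv2.minAreaRect(q[:,:2].astype(np.float32)*1000); print(n,"tray",lo,len(q),np.round(q.mean(0),3),np.round(r[0]),np.round(r[1]),round(r[2],1),round(q[:,2].max(),3))
    m[:]=0;m[br[1]:br[3],br[0]:br[2]]=1
    dark=m&(p.max(-1)<95)&(W[...,2]>.07)
    k,lab,st,_=cv2.connectedComponentsWithStats(dark.astype(np.uint8)); i=1+np.argmax(st[1:,4]); q=W[lab==i]
    c=q.mean(0);_,_,V=np.linalg.svd(q-c);nv=V[2]*np.sign(V[2,2])
    r=cv2.minAreaRect(q[:,:2].astype(np.float32)*1000);print(n,"apron",len(q),np.round(c,4),"n",np.round(nv,3),"tilt",np.round(np.degrees(np.arccos(nv[2])),1),"az",np.round(np.degrees(np.arctan2(nv[1],nv[0])),1),r, "z",np.round(q[:,2].min(),3),np.round(q[:,2].max(),3))
    print(np.round(cv2.boxPoints(r)))
a=cv2.imread("pics/scene0.png")
x=cv2.resize(a[180:270,155:255],None,fx=4,fy=4,interpolation=3);y=cv2.resize(a[170:305,370:525],None,fx=2.5,fy=2.5,interpolation=3)
b=cv2.imread("pics/side0.png")
w=cv2.resize(b[300:395,285:395],None,fx=3,fy=3,interpolation=3)
o=np.zeros((600,800,3),np.uint8);o[:360,:400]=x;o[:y.shape[0],405:405+y.shape[1]]=y[:, :395];o[:1]=o[:1];h=600-362
o[362:600,:330]=w[:h]
cv2.imwrite("pics/c.png",o)
E
```

```text
scene bench z 0.0001
scene tray 0.055 398 [ 0.524 -0.297  0.09 ] [ 517. -300.] [74. 15.] 17.6 0.103
scene tray 0.092 246 [ 0.518 -0.3    0.099] [ 515. -301.] [71. 14.] 18.0 0.103
scene tray 0.012 3520 [ 0.502 -0.248  0.029] [ 499. -252.] [136. 118.] 17.7 0.05
scene apron 2551 [0.5151 0.1199 0.094 ] n [-0.257 -0.965  0.055] tilt 86.8 az -104.9 ((781.8243408203125, 59.78937530517578), (69.92784118652344, 736.6663208007812), 77.33257293701172) z 0.07 0.923
[[ 415.  106.]
 [1134.  -55.]
 [1149.   13.]
 [ 430.  175.]]
side bench z -0.0006
side tray 0.055 851 [ 0.513 -0.31   0.084] [ 515. -305.] [71. 17.] 18.7 0.102
side tray 0.092 344 [ 0.514 -0.307  0.098] [ 515. -305.] [70. 16.] 19.7 0.102
side tray 0.012 3450 [ 0.491 -0.262  0.03 ] [ 483. -203.] [134. 233.] 17.4 0.05
side apron 100 [0.4556 0.1049 0.0886] n [-0.259 -0.96   0.107] tilt 83.8 az -105.1 ((452.1231689453125, 106.2501220703125), (10.357226371765137, 66.08984375), 75.470703125) z 0.08 0.098
[[419. 110.]
 [483.  93.]
 [485. 103.]
 [421. 120.]]
```

View pics/c.png

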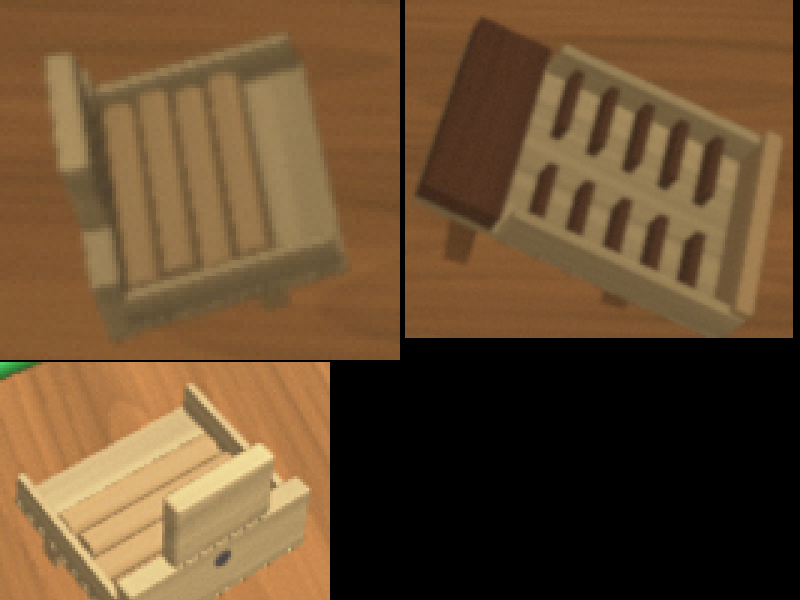

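Run:
```python
from h import *
for n,br in(("scene",(365,165,530,315)),("side",(240,160,330,245))):
    z=np.load(n+"0.npz");p=z["p"].astype(int);d=z["d"];W=cloud(n,d)
    m=np.zeros((480,640),bool);m[br[1]:br[3],br[0]:br[2]]=1
    m&=(d>0)&(W[...,2]<.14)&(W[...,2]>.02)
    dark=m&(p.max(-1)<110)&(W[...,2]>.075)
    k,lab,st,_=cv2.connectedComponentsWithStats(dark.astype(np.uint8)); i=1+np.argmax(st[1:,4]); q=W[lab==i]
    c=np.median(q,0)
    for _ in range(4):
        A=np.c_[q[:,:2]-c[:2],np.ones(len(q))];s=np.linalg.lstsq(A,q[:,2]-c[2],rcond=None)[0];e=A@s-(q[:,2]-c[2]);q=q[abs(e)<.006]
    g=s[:2];print(n,"apron",len(q),"slope",np.degrees(np.arctan(np.hypot(*g))),"az down",np.degrees(np.arctan2(-g[1],-g[0])))
    r=cv2.minAreaRect(q[:,:2].astype(np.float32)*1000);print(r,np.round(cv2.boxPoints(r)),"z",q[:,2].min(),q[:,2].max())
    q=W[m];r=cv2.minAreaRect(q[:,:2].astype(np.float32)*1000);print("rack all",r,np.round(cv2.boxPoints(r)))
    a=cv2.imread(f"pics/{n}0.png");a[lab==i]=(255,0,255)
```

```text
scene apron 2334 slope 16.242458113902973 az down 73.75755628430161
((503.63238525390625, 124.58489227294922), (58.844032287597656, 168.16961669921875), 74.11979675292969) [[415. 119.]
 [576.  73.]
 [593. 130.]
 [431. 176.]] z 0.07938820978516015 0.10204131443975556
rack all ((528.3949584960938, 210.36834716796875), (249.50592041015625, 170.90428161621094), 74.39262390136719) [[413. 113.]
 [577.  67.]
 [644. 308.]
 [480. 354.]]
side apron 429 slope 45.70845569963836 az down -106.12996421249817
((496.64337158203125, 93.81309509277344), (15.154012680053711, 158.934326171875), 72.49433135986328) [[419. 110.]
 [570.  63.]
 [575.  77.]
 [423. 125.]] z 0.0825855254069005 0.09838281580897539
rack all ((528.8357543945312, 209.58287048339844), (257.704833984375, 165.8046417236328), 74.56301879882812) [[415. 107.]
 [574.  63.]
 [643. 312.]
 [483. 356.]]
```

>>> {"fn": "jog_arm", "kwargs": {
  "motion": [
    [0, [50, -24, 0], -0.15],
    [0, [100, -48, 5], -0.3],
    [0, [150, -72, 10], -0.45],
    [0, [200, -95, 15], -0.6],
    [0, [250, -118, 20], -0.75],
    [0, [300, -142, 20], -0.9],
    [0, [340, -160, 20], -1.05],
    [0, [354, -168, 20], -1.2],
    [0, [354, -168, 20], -1.35],
    [0, [354, -168, 20], -1.48],
    [0, [354, -168, 20], -1.48],
    [0, [354, -168, 20], -1.48],
    [0, [354, -168, 20], -1.48]
  ]
}}

```text
t: 1.4
tool_pos: [0.5149, -0.3038, 0.1944]
ee_rot: [0.589, 0.808, 0.0, -0.0]
force: [0.6, -0.2, 0.2]
gripper_width: 0.0946
finger_force: 0.0
```

```bash
cat > wr.py <<'E'
import sys
from h import *
from rig import arm
from scipy.spatial.transform import Rotation as Ro
def wrist(name):
    s=arm.read_state(); p,d=cams.read_camera("wrist"); c=cams.calibration("wrist")
    K=np.array(c["camera_matrix"]);M=np.array(c["mount"]);R=Ro.from_quat(s["ee_rot"]).as_matrix()
    v,u=np.mgrid[:480,:640];P=np.stack([(u-K[0,2])/K[0,0]*d,(v-K[1,2])/K[1,1]*d,d],-1)
    W=(P@M[:3,:3].T+M[:3,3])@R.T+np.array(s["tool_pos"]);W[d<=0]=np.nan
    cv2.imwrite(f"pics/{name}.png",p[...,::-1]); return s,p,d,W
def pose():
    s=arm.read_state();R=Ro.from_quat(s["ee_rot"]).as_matrix()
    print("t",round(s["t"],2),"tcp",np.round(s["tool_pos"],4),"az_y",round(np.degrees(np.arctan2(R[1,1],R[0,1])),2),"f",np.round(s["force"],1),"w",round(s["gripper_width"],4),s["finger_force"]);return s,R
E
python3 - <<'E'
from wr import *
s,p,d,W=wrist("w1");pose()
q=W[(W[...,2]>.092)&(W[...,2]<.108)];q=q[np.hypot(q[:,0]-.515,q[:,1]+.303)<.06]
print(len(q),q.mean(0),cv2.minAreaRect(q[:,:2].astype(np.float32)*1000))
E
```

```text
t 1.45 tcp [ 0.5149 -0.3039  0.1945] az_y 17.87 f [-0.1 -0.2  0.1] w 0.0949 0.0
1684 [ 0.51488601 -0.30188363  0.09929165] ((515.0770263671875, -302.8289794921875), (69.2823257446289, 14.430408477783203), 18.22690773010254)
```

View pics/w1.png

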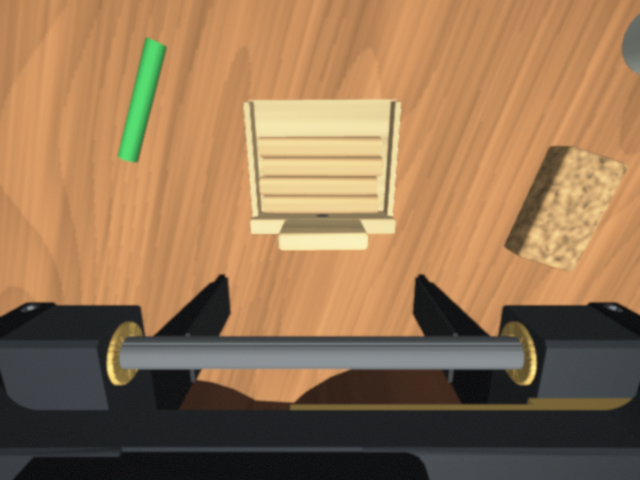

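>>> {"fn": "jog_arm", "kwargs": {
  "motion": [
    [0, [0, 0, 35], 0],
    [0, [0, 0, 70], 0],
    [0, [0, 0, 100], 0],
    [0, [0, 0, 120], 0],
    [0, [0, 0, 133], 0],
    [0, [0, 0, 136], 0],
    [0, [0, 0, 136], 0],
    [255, [0, 0, 136], 0],
    [255, [0, 0, 136], 0],
    [255, [0, 0, 136], 0],
    [255, [0, 0, 136], 0],
    [255, [0, 0, 136], 0],
    [255, [0, 0, 136], 0],
    [255, [0, 0, 136], 0]
  ],
  "squeeze": 55
}}

```text
t: 2.85
tool_pos: [0.5156, -0.3039, 0.0595]
ee_rot: [0.588, 0.809, 0.0, 0.001]
force: [-1.1, 0.5, 4.0]
gripper_width: 0.0696
finger_force: 55.0
```

>>> {"fn": "jog_arm", "kwargs": {
  "motion": [
    [255, [0, 0, -2], 0],
    [255, [0, 0, -5], 0],
    [255, [0, 0, -9], 0],
    [255, [0, 0, -13], 0],
    [255, [0, 0, -16], 0],
    [255, [0, 0, -18], 0],
    [255, [0, 0, -18], 0]
  ]
}}

```text
t: 3.55
tool_pos: [0.5154, -0.3038, 0.0772]
ee_rot: [0.588, 0.809, 0.0, 0.0]
force: [-0.2, -0.1, -2.6]
gripper_width: 0.0698
finger_force: 55.0
```

```bash
cat > tilt.py <<'E'
from wr import *
def look(tag):
    s,p,d,W=wrist(tag); _,R=pose()
    # tool axes: x,y,z ; express cloud about grasp point in tool frame
    T=(W-np.array(s["tool_pos"]))@R; return s,p,d,W,T
E
python3 - <<'E'
from tilt import *
s,p,d,W,T=look("w2")
q=p[60:330:10,320]; print(np.c_[np.arange(60,330,10),np.round(T[60:330:10,320]*1000)])
E
```

```text
t 3.6 tcp [ 0.5153 -0.3037  0.0769] az_y 18.0 f [ 0.2  0.5 -3.4] w 0.0699 54.99882638454437
[[ 60. 124.  -1.  77.]
 [ 70. 118.  -1.  77.]
 [ 80. 107.  -1.  37.]
 [ 90. 102.  -1.  39.]
 [100.  97.  -1.  38.]
 [110.  92.  -1.  39.]
 [120.  87.  -1.  40.]
 [130.  82.  -1.  42.]
 [140.  76.  -1.  26.]
 [150.  71.  -1.  25.]
 [160.  66.  -1.  25.]
 [170.  60.  -1.  28.]
 [180.  55.  -1.  27.]
 [190.  50.  -1.  27.]
 [200.  43.  -1.  34.]
 [210.  38.  -1.  29.]
 [220.  32.  -1.  29.]
 [230.  25.  -1.  35.]
 [240.  20.  -1.  30.]
 [250.  14.  -1.  32.]
 [260.   8.  -1.  29.]
 [270.   8.  -1.  13.]
 [280.   8.  -1.  -1.]
 [290.   8.  -1. -14.]
 [300.   8.  -1. -25.]
 [310.   8.  -1. -34.]
 [320.   6.  -1. -40.]]
```

View pics/w2.png

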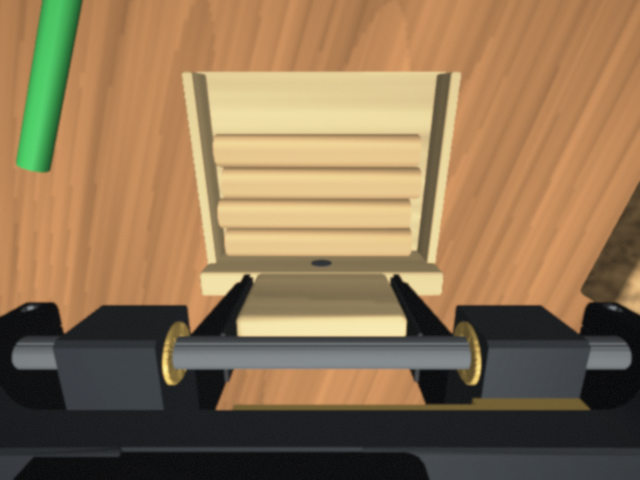

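>>> {"fn": "jog_arm", "kwargs": {
  "motion": [
    [255, [0, 0, -3], 0.01],
    [255, [0, 0, -8], 0.03],
    [255, [0, 0, -15], 0.06],
    [255, [0, 0, -23], 0.1],
    [255, [0, 0, -32], 0.14],
    [255, [0, 0, -41], 0.18],
    [255, [0, 0, -50], 0.23],
    [255, [0, 0, -59], 0.28],
    [255, [0, 0, -68], 0.33],
    [255, [0, 0, -77], 0.38],
    [255, [0, 0, -86], 0.43],
    [255, [0, 0, -94], 0.48],
    [255, [0, 0, -101], 0.52],
    [255, [0, 0, -106], 0.55],
    [255, [0, 0, -110], 0.575],
    [255, [0, 0, -112], 0.585],
    [255, [0, 0, -113], 0.588],
    [255, [0, 0, -113], 0.588]
  ]
}}

```text
t: 5.4
tool_pos: [0.5151, -0.3036, 0.1896]
ee_rot: [0.797, 0.604, -0.0, -0.0]
force: [0.3, 0.6, -2.5]
gripper_width: 0.0697
finger_force: 55.0
```

>>> {"fn": "jog_arm", "kwargs": {
  "motion": [
    [255, [4, -2, 0], 0],
    [255, [12, -6, 0], 0],
    [255, [25, -12, 0], 0],
    [255, [41, -20, 0], 0],
    [255, [62, -29, 0], 0],
    [255, [82, -39, 0], 0],
    [255, [103, -49, 0], 0],
    [255, [124, -59, 0], 0],
    [255, [144, -68, 0], 0],
    [255, [165, -78, 0], 0],
    [255, [185, -88, 0], 0],
    [255, [206, -98, 0], 0],
    [255, [226, -107, 0], 0],
    [255, [243, -115, 0], 0],
    [255, [255, -121, 0], 0],
    [255, [264, -125, 0], 0],
    [255, [268, -127, 0], 0],
    [255, [268, -127, 0], 0],
    [255, [268, -127, 0], 0]
  ]
}}

```text
t: 7.3
tool_pos: [0.4655, -0.0116, 0.1897]
ee_rot: [0.797, 0.604, -0.0, 0.0]
force: [0.2, 0.2, -3.1]
gripper_width: 0.0698
finger_force: 55.0
```

Run:
```python
from tilt import *
s,p,d,W,T=look("w3")
for n in("side","scene"):
    q,dd=cams.read_camera(n); cv2.imwrite(f"pics/{n}3.png",q[...,::-1])
pp=p.astype(int); m=(pp.max(-1)<110)&(pp[...,0]>pp[...,2]+12)&(W[...,2]>.07)&(W[...,2]<.115)&(np.mgrid[:480,:640][0]<300)
k,lab,st,_=cv2.connectedComponentsWithStats(m.astype(np.uint8));i=1+np.argmax(st[1:,4]);q=W[lab==i];print(len(q))
r=cv2.minAreaRect(q[:,:2].astype(np.float32)*1000);print(r,np.round(cv2.boxPoints(r)))
print(np.round(np.c_[np.arange(40,300,12),T[40:300:12,320]*1000]))
side=cv2.imread("pics/side3.png");cv2.imwrite("pics/v3.png",np.hstack([cv2.resize(side[120:360,200:440],(400,400)),cv2.resize(cv2.imread("pics/w3.png"),(400,300))[:, :].repeat(1,0) if 0 else cv2.copyMakeBorder(cv2.resize(cv2.imread("pics/w3.png"),(400,300)),0,100,0,0,0)]))
```

```text
t 7.35 tcp [ 0.4655 -0.0117  0.1896] az_y -15.74 f [-0.1  0.5 -2.8] w 0.0699 54.998772740364075
11220
((505.258544921875, 127.16802978515625), (45.690650939941406, 162.43788146972656), 74.4344711303711) [[421. 127.]
 [577.  83.]
 [590. 127.]
 [433. 171.]]
[[ 40. 140.  -1.  98.]
 [ 52. 133.  -1.  96.]
 [ 64. 125.  -1.  94.]
 [ 76. 109.  -1.  37.]
 [ 88. 103.  -1.  38.]
 [100.  97.  -1.  38.]
 [112.  91.  -1.  38.]
 [124.  85.  -1.  40.]
 [136.  78.  -1.  27.]
 [148.  72.  -1.  24.]
 [160.  66.  -1.  25.]
 [172.  59.  -1.  29.]
 [184.  53.  -1.  26.]
 [196.  46.  -1.  30.]
 [208.  39.  -1.  29.]
 [220.  33.  -1.  28.]
 [232.  24.  -1.  35.]
 [244.  17.  -1.  32.]
 [256.   8.  -1.  37.]
 [268.   8.  -1.  17.]
 [280.   8.  -1.  -1.]
 [292.   8.  -0. -17.]]
```

View pics/v3.png

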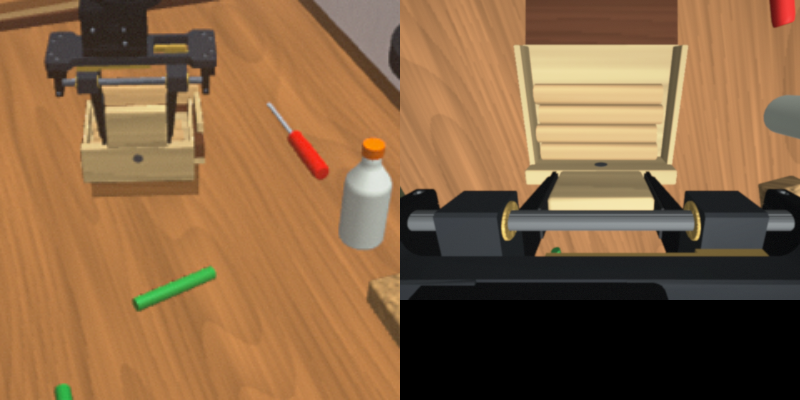

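>>> {"fn": "jog_arm", "kwargs": {
  "motion": [
    [255, [3, 0, 0], 0],
    [255, [8, 0, 3], 0],
    [255, [14, 0, 8], 0],
    [255, [19, 0, 14], 0],
    [255, [22, 0, 20], 0],
    [255, [22, 0, 26], 0],
    [255, [22, 0, 32], 0],
    [255, [22, 0, 36], 0],
    [255, [22, 0, 39], 0],
    [255, [22, 0, 40], 0],
    [255, [22, 0, 40], 0]
  ]
}}

```text
t: 8.55
tool_pos: [0.4714, 0.0098, 0.1497]
ee_rot: [0.797, 0.604, 0.0, 0.0]
force: [0.3, 0.2, -2.9]
gripper_width: 0.0698
finger_force: 55.0
```

>>> {"fn": "jog_arm", "kwargs": {
  "motion": [
    [255, [0, 0, 0], 0],
    [255, [0, 0, 0], 0],
    [255, [0, 0, 0], 0]
  ],
  "squeeze": 14
}}

```text
t: 8.85
tool_pos: [0.4716, 0.0099, 0.1499]
ee_rot: [0.797, 0.604, 0.0, 0.0]
force: [0.1, 0.3, -2.8]
gripper_width: 0.0701
finger_force: 14.0
```

```bash
cat >> tilt.py <<'E'
def rep(tag):
    s,p,d,W,T=look(tag)
    # floor pitch from strips along tray side rails/lip; ear front face lean; lip edge
    c=T[:,318:323].mean(1); 
    f=c[268:295]; print("ear face lean deg",np.degrees(np.arctan(np.polyfit(f[:,2],f[:,0],1)[0])))
    j=np.where(np.abs(np.diff(c[:200,2]))>.006)[0]; print("jumps",[(int(i),np.round(c[i]*1000).tolist(),np.round(c[i+1]*1000).tolist()) for i in j][:8])
E
python3 -c "
from tilt import *
rep('w4')"
```

```text
t 8.9 tcp [0.4715 0.0099 0.1499] az_y -15.7 f [-0.  -0.3 -3. ] w 0.07 13.99877518415451
ear face lean deg -0.1701407648702195
jumps [(11, [155.0, -1.0, 89.0], [148.0, -1.0, 68.0]), (133, [80.0, -1.0, 40.0], [79.0, -1.0, 31.0])]
```

Still held at 14 N. Reducing further.

>>> {"fn": "jog_arm", "kwargs": {
  "motion": [
    [255, [0, 0, 0], 0],
    [255, [0, 0, 0], 0],
    [255, [0, 0, 0], 0]
  ],
  "squeeze": 9
}}

```text
t: 9.2
tool_pos: [0.4714, 0.0099, 0.1497]
ee_rot: [0.797, 0.604, 0.0, -0.0]
force: [0.7, -0.1, -4.2]
gripper_width: 0.0698
finger_force: 9.0
```

```bash
python3 -c "
from tilt import *
rep('w5')"
```

```text
t 9.25 tcp [0.4714 0.0099 0.1497] az_y -15.7 f [-0.3  0.3 -3.1] w 0.0702 8.998657464981079
ear face lean deg -0.14236214769355796
jumps [(11, [155.0, -1.0, 88.0], [148.0, -1.0, 67.0]), (71, [114.0, -1.0, 57.0], [111.0, -1.0, 36.0]), (133, [80.0, -1.0, 41.0], [79.0, -1.0, 31.0])]
```

>>> {"fn": "jog_arm", "kwargs": {
  "motion": [
    [255, [0, 0, 0], 0],
    [255, [0, 0, 0], 0],
    [255, [0, 0, 0], 0]
  ],
  "squeeze": 6
}}

```text
t: 9.55
tool_pos: [0.4714, 0.0099, 0.1497]
ee_rot: [0.797, 0.604, 0.0, -0.0]
force: [-0.8, -0.5, -2.5]
gripper_width: 0.07
finger_force: 6.0
```

```bash
python3 -c "
from tilt import *
rep('w6')"
```

```text
t 9.6 tcp [0.4714 0.0099 0.1496] az_y -15.7 f [-0.3 -0.  -2.6] w 0.0701 6.000021547079086
 ** On entry to DLASCL parameter number  4 had an illegal value
 ** On entry to DLASCL parameter number  4 had an illegal value
 ** On entry to DLASCL parameter number  4 had an illegal value
 ** On entry to DLASCL parameter number  4 had an illegal value
 ** On entry to DLASCL parameter number  5 had an illegal value
 ** On entry to DLASCL parameter number  4 had an illegal valueTraceback (most recent call last):
  File "<string>", line 3, in <module>
    rep('w6')
    ~~~^^^^^^
  File "tilt.py", line 10, in rep
    f=c[268:295]; print("ear face lean deg",np.degrees(np.arctan(np.polyfit(f[:,2],f[:,0],1)[0])))
                                                                 ~~~~~~~~~~^^^^^^^^^^^^^^^^^
    c, resids, rank, s = lstsq(lhs, rhs, rcond)
                         ~~~~~^^^^^^^^^^^^^^^^^
    x, resids, rank, s = _umath_linalg.lstsq(a, b, rcond,
                         ~~~~~~~~~~~~~~~~~~~^^^^^^^^^^^^^
                                             signature=signature)
                                             ^^^^^^^^^^^^^^^^^^^^
    raise LinAlgError("SVD did not converge in Linear Least Squares")
numpy.linalg.LinAlgError: SVD did not converge in Linear Least Squares
```

>>> {"fn": "jog_arm", "kwargs": {
  "motion": [
    [255, [0, 0, 0], 0],
    [255, [0, 0, 0], 0]
  ],
  "squeeze": 4.5
}}

```text
t: 9.8
tool_pos: [0.4714, 0.0099, 0.1498]
ee_rot: [0.797, 0.604, 0.0, -0.0]
force: [-0.6, 0.1, -1.1]
gripper_width: 0.0702
finger_force: 4.5
```

```bash
sed -i 's/f=c\[268:295\];/f=c[268:295];f=f[~np.isnan(f).any(1)];/; s/T\[:,318:323\].mean(1)/np.nanmedian(T[:,316:325],1)/' tilt.py; python3 -c "
from tilt import *
rep('w7')"
```

```text
t 9.85 tcp [0.4714 0.0099 0.1497] az_y -15.7 f [ 0.1  0.2 -2.3] w 0.0698 4.499968886375427
ear face lean deg -3.5520555974303822
jumps [(11, [155.0, -1.0, 89.0], [148.0, -1.0, 68.0]), (82, [108.0, -1.0, 56.0], [106.0, -1.0, 45.0]), (140, [76.0, -1.0, 46.0], [75.0, -1.0, 36.0])]
```

>>> {"fn": "jog_arm", "kwargs": {
  "motion": [
    [255, [1, 0, -1], 0],
    [255, [2, 0, -2], 0],
    [255, [3, 0, -3], 0],
    [255, [4, 0, -4], 0],
    [255, [5, 0, -5], 0],
    [255, [6, 0, -6], 0],
    [255, [7, 0, -7], 0],
    [255, [7, 0, -8], 0],
    [255, [7, 0, -8], 0]
  ]
}}

```text
t: 10.75
tool_pos: [0.4734, 0.0167, 0.1578]
ee_rot: [0.797, 0.604, 0.0, 0.0]
force: [-0.8, -0.7, -2.7]
gripper_width: 0.0702
finger_force: 4.5
```

```bash
python3 -c "
from tilt import *
rep('w8')"
```

```text
t 10.8 tcp [0.4733 0.0166 0.1577] az_y -15.7 f [ 0.7 -0.  -3.3] w 0.0699 4.499935358762741
ear face lean deg -7.9445863732679225
jumps [(29, [147.0, -1.0, 96.0], [141.0, -1.0, 76.0]), (95, [102.0, -1.0, 64.0], [101.0, -1.0, 53.0]), (149, [71.0, -1.0, 53.0], [70.0, -1.0, 43.0])]
```

>>> {"fn": "jog_arm", "kwargs": {
  "motion": [
    [255, [1, 0, -1], 0],
    [255, [2, 0, -2], 0],
    [255, [3, 0, -3], 0],
    [255, [4, 0, -4], 0],
    [255, [5, 0, -5], 0],
    [255, [6, 0, -6], 0],
    [255, [6, 0, -6], 0],
    [255, [6, 0, -6], 0],
    [255, [6, 0, -6], 0],
    [255, [6, 0, -6], 0],
    [255, [6, 0, -6], 0],
    [255, [6, 0, -6], 0],
    [255, [6, 0, -6], 0],
    [255, [6, 0, -6], 0]
  ]
}}

```text
t: 12.2
tool_pos: [0.4749, 0.0224, 0.1637]
ee_rot: [0.797, 0.604, -0.0, -0.0]
force: [-0.2, 0.4, -2.7]
gripper_width: 0.0697
finger_force: 4.5
```

```bash
python3 -c "
from tilt import *
rep('w9')
q,d=cams.read_camera('scene');a=cv2.imread('pics/w9.png')
cv2.imwrite('pics/v9.png',np.hstack([cv2.resize(a,(480,360)),cv2.resize(q[150:330,360:520,::-1],(320,360))]))"
```

```text
t 12.25 tcp [0.4749 0.0224 0.1637] az_y -15.7 f [ 0.  -0.2 -2.8] w 0.0703 4.499881938099861
ear face lean deg -8.438033189485765
jumps [(42, [140.0, -1.0, 102.0], [135.0, -1.0, 82.0]), (96, [103.0, -1.0, 72.0], [100.0, -1.0, 54.0]), (150, [70.0, -1.0, 54.0], [70.0, -1.0, 43.0])]
```

View pics/v9.png

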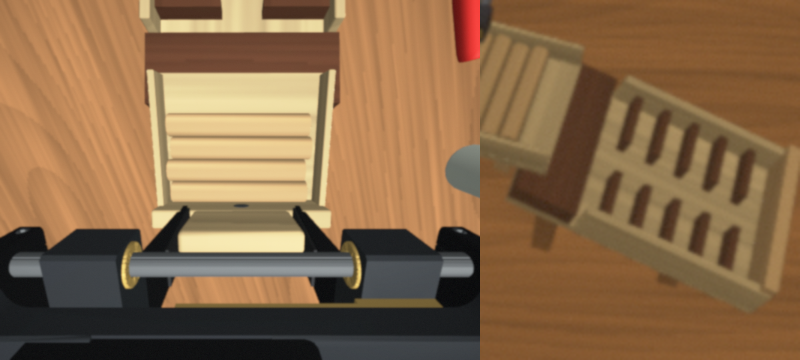

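>>> {"fn": "jog_arm", "kwargs": {
  "motion": [
    [255, [0, 0, 0], 0],
    [255, [0, 0, 0], 0],
    [255, [0, 0, 0], 0],
    [255, [0, 0, 0], 0]
  ],
  "squeeze": 3.7
}}

```text
t: 12.7
tool_pos: [0.4749, 0.0225, 0.1637]
ee_rot: [0.797, 0.604, 0.0, -0.0]
force: [-0.7, -0.3, -2.6]
gripper_width: 0.0702
finger_force: 3.7
```

```bash
python3 -c "
from tilt import *
rep('w10')"
```

```text
t 12.75 tcp [0.4749 0.0224 0.1637] az_y -15.7 f [-0.3  0.8 -2.4] w 0.0697 3.6999033764004707
ear face lean deg -11.303135761413186
jumps [(42, [140.0, -1.0, 102.0], [135.0, -1.0, 82.0]), (106, [97.0, -1.0, 70.0], [95.0, -1.0, 61.0]), (130, [82.0, -1.0, 60.0], [81.0, -1.0, 47.0]), (160, [65.0, -1.0, 46.0], [63.0, -1.0, 57.0]), (162, [63.0, -1.0, 58.0], [63.0, -1.0, 45.0]), (191, [47.0, -1.0, 44.0], [44.0, -1.0, 56.0]), (192, [44.0, -1.0, 56.0], [45.0, -1.0, 45.0])]
```

>>> {"fn": "jog_arm", "kwargs": {
  "motion": [
    [255, [0, 0, 0], 0],
    [255, [0, 0, 0], 0],
    [255, [0, 0, 0], 0],
    [255, [0, 0, 0], 0],
    [255, [0, 0, 0], 0],
    [255, [0, 0, 0], 0],
    [255, [0, 0, 0], 0],
    [255, [0, 0, 0], 0],
    [255, [0, 0, 0], 0],
    [255, [0, 0, 0], 0],
    [255, [0, 0, 0], 0],
    [255, [0, 0, 0], 0],
    [255, [0, 0, 0], 0],
    [255, [0, 0, 0], 0],
    [255, [0, 0, 0], 0]
  ]
}}

```text
t: 14.25
tool_pos: [0.475, 0.0224, 0.1637]
ee_rot: [0.797, 0.604, 0.0, 0.0]
force: [0.5, -0.3, -1.9]
gripper_width: 0.07
finger_force: 3.7
```

```bash
python3 -c "
from tilt import *
rep('w11')
q,d=cams.read_camera('scene');a=cv2.imread('pics/w11.png')
cv2.imwrite('pics/v11.png',np.hstack([cv2.resize(a,(480,360)),cv2.resize(q[150:330,360:520,::-1],(320,360))]))"
```

```text
t 14.3 tcp [0.475  0.0224 0.1637] az_y -15.7 f [-1.1 -0.9 -1. ] w 0.07 3.699793294072151
ear face lean deg -11.343978311558448
jumps [(2, [165.0, -1.0, 104.0], [166.0, -1.0, 111.0]), (14, [159.0, -1.0, 107.0], [153.0, -1.0, 91.0]), (42, [137.0, -1.0, 90.0], [135.0, -1.0, 82.0]), (106, [97.0, -1.0, 70.0], [95.0, -1.0, 61.0])]
```

View pics/v11.png

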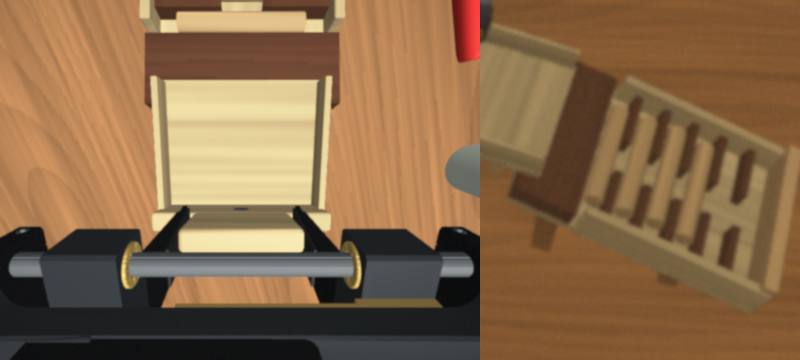

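>>> {"fn": "jog_arm", "kwargs": {
  "motion": [
    [255, [0, 0, 0], 0],
    [255, [0, 0, 0], 0],
    [255, [0, 0, 0], 0],
    [255, [0, 0, -5], 0],
    [255, [0, 0, -12], 0],
    [255, [-2, 0, -20], 0],
    [255, [-8, 0, -28], 0],
    [255, [-18, 0, -34], 0],
    [255, [-32, 0, -36], 0],
    [255, [-50, 0, -36], 0],
    [255, [-70, 0, -36], 0],
    [255, [-85, 0, -36], 0],
    [255, [-95, 0, -36], 0],
    [255, [-100, 0, -36], 0],
    [255, [-100, 0, -36], 0]
  ],
  "squeeze": 55
}}

```text
t: 15.85
tool_pos: [0.4476, -0.0745, 0.1996]
ee_rot: [0.797, 0.603, 0.0, -0.0]
force: [0.0, 0.3, -1.3]
gripper_width: 0.0699
finger_force: 55.0
```

```bash
python3 -c "
from tilt import *
rep('w12')
p,d=cams.read_camera('scene');W=cloud('scene',d)
a=np.radians(74.3);h=np.array([np.cos(a),np.sin(a),0]);y=np.array([-np.sin(a),np.cos(a),0]);b=np.radians(17)
x=h*np.cos(b)-np.array([0,0,np.sin(b)]);z=np.cross(x,y)
B=(W-[.4955,.094,.1])@np.c_[x,y,z]*1000
m=(d>0)&(np.abs(B[...,0]-140)<105)
for y0 in(-45,-30,30,45):
  q=B[m&(np.abs(B[...,1]-y0)<5)];print(y0,[(x0,int(np.median(q[np.abs(q[:,0]-x0)<2.5,2]))) for x0 in range(56,240,5) if (np.abs(q[:,0]-x0)<2.5).any()])
cv2.imwrite('pics/v12.png',cv2.resize(p[160:320,370:530,::-1],(600,600),interpolation=3))"
```

```text
t 15.9 tcp [ 0.4478 -0.074   0.1996] az_y -15.74 f [ 0.6 -0.1 -2. ] w 0.0701 54.99954342842102
ear face lean deg -11.34148382263366
jumps [(3, [171.0, -1.0, 125.0], [194.0, -1.0, 200.0]), (106, [107.0, -1.0, 200.0], [95.0, -1.0, 61.0])]
-45 [(56, 0), (61, 1), (66, -1), (71, -4), (76, -80), (81, -2), (86, -5), (91, 1), (96, -7), (101, -3), (106, -1), (111, 0), (116, 0), (121, 1), (126, -5), (131, -5), (136, -4), (141, -6), (146, -4), (151, 0), (156, -5), (161, -3), (166, 0), (171, -2), (176, -2), (181, 1), (186, 0), (191, -17), (196, -16), (201, -17), (206, -10), (211, 1), (216, 0), (221, -17), (226, -17), (231, -17), (236, 0)]
-30 [(56, 1), (61, 1), (66, -3), (71, -3), (76, 1), (81, 0), (86, 0), (91, 1), (96, -1), (101, -3), (106, 0), (111, 0), (116, 0), (121, 0), (126, -2), (131, -3), (136, 0), (141, 0), (146, -2), (151, 1), (156, -4), (161, -1), (166, 0), (171, 1), (176, -3), (181, 1), (186, 0), (191, -15), (196, -16), (201, -17), (206, -7), (211, 1), (216, 0), (221, -15), (226, -17), (231, -16), (236, 5)]
30 [(56, 1), (61, 0), (66, 0), (71, -2), (76, 1), (81, 0), (86, 0), (91, 0), (96, -4), (101, -3), (106, 0), (111, 0), (116, 0), (121, 1), (126, -7), (131, -3), (136, 0), (141, 0), (146, -2), (151, 0), (156, -3), (161, -3), (166, 0), (171, 0), (176, -1), (181, 0), (191, -17), (196, -17), (201, -16), (206, -7), (211, 1), (216, -1), (221, -17), (226, -17), (231, -16), (236, 4)]
45 [(56, 1), (61, 0), (66, -5), (71, -2), (76, 0), (81, 0), (86, -1), (91, 0), (96, -3), (101, -3), (106, 0), (111, 0), (116, 0), (121, 2), (126, -1), (131, -2), (136, 1), (141, 0), (146, 0), (151, 0), (156, -4), (161, -1), (166, 0), (171, 0), (176, 0), (181, 0), (186, 0), (191, -16), (196, -17), (201, -17), (206, -8), (211, 0), (221, -16), (226, -17), (231, -16), (236, 3)]
```

View pics/v12.png

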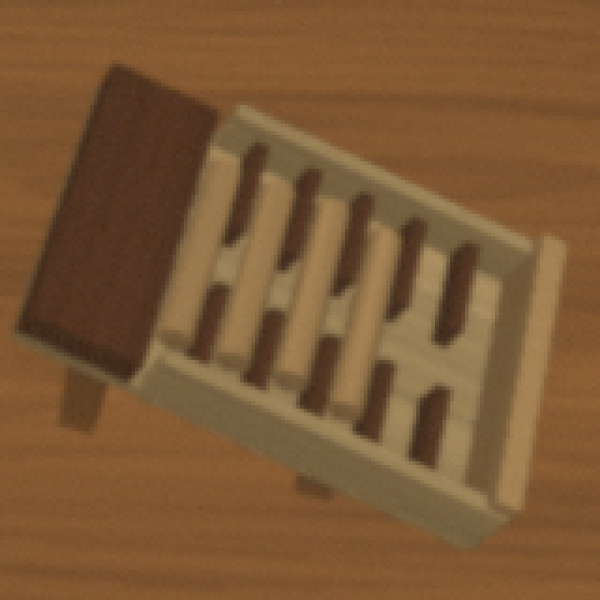

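>>> {"fn": "jog_arm", "kwargs": {
  "motion": [
    [255, [-5, 3, 0], -0.02],
    [255, [-15, 10, 0], -0.05],
    [255, [-30, 19, 0], -0.09],
    [255, [-45, 28, 0], -0.13],
    [255, [-60, 38, 0], -0.17],
    [255, [-75, 47, 0], -0.21],
    [255, [-90, 57, 0], -0.25],
    [255, [-105, 66, 0], -0.29],
    [255, [-120, 76, 0], -0.33],
    [255, [-135, 85, 0], -0.37],
    [255, [-150, 95, 0], -0.41],
    [255, [-165, 104, 0], -0.45],
    [255, [-180, 113, 0], -0.49],
    [255, [-192, 121, 0], -0.53],
    [255, [-199, 126, 0], -0.57],
    [255, [-202, 128, 0], -0.588],
    [255, [-202, 128, 0], -0.588],
    [255, [-202, 128, 0], -0.588]
  ]
}}

```text
t: 17.75
tool_pos: [0.5165, -0.3023, 0.1995]
ee_rot: [0.588, 0.809, 0.0, -0.0]
force: [0.8, 0.2, -1.8]
gripper_width: 0.0699
finger_force: 55.0
```

>>> {"fn": "jog_arm", "kwargs": {
  "motion": [
    [255, [0, 0, 8], 0],
    [255, [0, 0, 20], 0],
    [255, [0, 0, 35], 0],
    [255, [0, 0, 50], 0],
    [255, [0, 0, 65], 0],
    [255, [0, 0, 80], 0],
    [255, [0, 0, 95], 0],
    [255, [0, 0, 108], 0],
    [255, [0, 0, 116], 0],
    [255, [0, 0, 120], 0],
    [255, [0, 0, 120], 0],
    [255, [0, 0, 120], 0]
  ]
}}

```text
t: 18.95
tool_pos: [0.5169, -0.3033, 0.0803]
ee_rot: [0.588, 0.809, 0.0, 0.001]
force: [-0.9, 1.0, -1.7]
gripper_width: 0.0695
finger_force: 55.0
```

>>> {"fn": "jog_arm", "kwargs": {
  "motion": [
    [255, [0, 0, 0], 0],
    [255, [0, 0, 2], 0],
    [255, [0, 0, 4], 0],
    [255, [0, 0, 6], 0],
    [255, [0, 0, 8], 0],
    [255, [0, 0, 10], 0],
    [255, [0, 0, 12], 0],
    [255, [0, 0, 14], 0],
    [255, [0, 0, 16], 0],
    [255, [0, 0, 18], 0],
    [255, [0, 0, 19], 0],
    [255, [0, 0, 19], 0]
  ],
  "squeeze": 6
}}

```text
t: 20.15
tool_pos: [0.5158, -0.3022, 0.0597]
ee_rot: [0.588, 0.809, 0.0, -0.001]
force: [0.4, -0.4, -2.0]
gripper_width: 0.0698
finger_force: 6.0
```

```bash
python3 -c "
from tilt import *
rep('w13')"
```

```text
t 20.2 tcp [ 0.5158 -0.3022  0.0597] az_y 17.98 f [ 0.5 -0.7 -0.8] w 0.07 5.999875366687775
ear face lean deg 0.10486603200618062
jumps [(79, [111.0, -1.0, 60.0], [107.0, -1.0, 38.0])]
```

Level and down. Open and withdraw upward.

>>> {"fn": "jog_arm", "kwargs": {
  "motion": [
    [0, [0, 0, 0], 0],
    [0, [0, 0, 0], 0],
    [0, [0, 0, 0], 0],
    [0, [0, 0, 0], 0],
    [0, [0, 0, 0], 0],
    [0, [0, 0, -10], 0],
    [0, [0, 0, -35], 0],
    [0, [0, 0, -70], 0],
    [0, [0, 0, -105], 0],
    [0, [0, 0, -130], 0],
    [0, [0, 0, -140], 0],
    [0, [0, 0, -140], 0],
    [0, [0, 0, -140], 0]
  ]
}}

```text
t: 21.5
tool_pos: [0.5158, -0.3026, 0.1994]
ee_rot: [0.588, 0.809, 0.0, -0.001]
force: [1.1, 0.1, 0.2]
gripper_width: 0.0949
finger_force: 0.0
```

```bash
python3 -c "
from wr import *
s,p,d,W=wrist('w14');pose()
q=W[(W[...,2]>.09)&(W[...,2]<.11)];q=q[np.hypot(q[:,0]-.515,q[:,1]+.303)<.06]
print(len(q),q.mean(0),q[:,2].min(),q[:,2].max())
p,d=cams.read_camera('scene');o=np.load('scene0.npz')['p'].astype(int)
cv2.imwrite('pics/v14.png',p[...,::-1])"
```

```text
t 21.55 tcp [ 0.5155 -0.3023  0.1986] az_y 17.99 f [-0.3  0.1 -0.7] w 0.0951 0.0
1691 [ 0.51574439 -0.30358449  0.0989939 ] 0.09001513515974656 0.10221803460046243
```

View pics/v14.png

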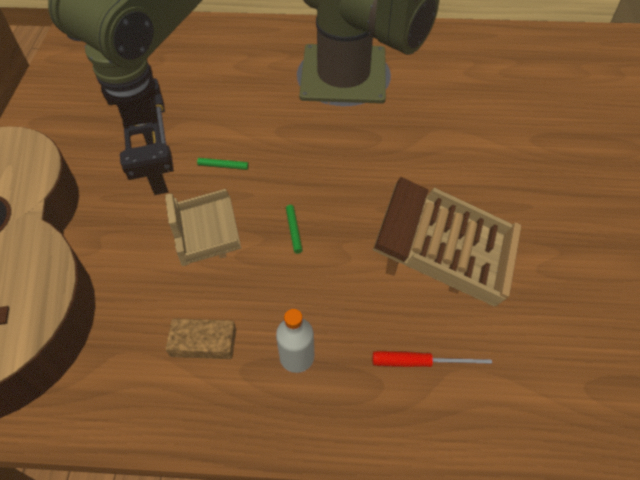

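The picture shows the empty tray standing at (205,225), four dowels in grooves 1–4 of the rack at about (440,235), and the other items where they were. The gripper is clear of everything.

```bash
python3 -c "
from rig import arm
print(arm.job_done())"
```

```text
the job is handed in; nothing more can be done
None
```

Job handed in: all four dowels lie flush in grooves 1–4 of the rack, the empty tray stands level on the bench where it started, and the glue bottle, sanding block and screwdriver were not touched. No verdict was returned. I gripped the tray's ear by its two ends rather than front and back, so it could tip while the tool stayed upright.

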